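# Index the painter's hand rest one slot over

### The job

The blue hand-rest arm on the painting bench is locked by a spring index pin with a red pull ring. Hook a fingertip under the ring (do not pinch it), gently lift the pin out of its slot, swing the arm just one slot towards the amber glass bowl, and let the pin drop fully home there. Leave the bowls, the paint jar and the brush where they are.

Things in the scene. Friction and masses are not known exactly. Their poses are not given: they have to be found in the camera images.
- index_stand: Fixed stand: wooden foot 18 mm thick, reaching from the origin 195 mm to its +x (away from the robot), 140 mm to -x and 180 mm each way in y; on it a steel disc, top at 40 mm, with 5 slots in its rim on the +x side, 22 deg (0.384 rad) apart at 150 mm radius, the middle one straight towards +x. Origin on the bench, on the arm's vertical pivot axis.
- ring_foot (a point): Point on the pin's axis where the ring's foot joins it, 88 mm above the bench when home; 28 mm of free height lies over the arm there, and 14 mm over the pin's 24 mm wide collar.
- pivot (a point): Point on the arm's vertical pivot axis, 60 mm above the bench (the height of the arm's top face). The blue arm is 36 mm wide and reaches 178 mm from the axis; within 88 mm of the axis it carries a cork pad 72 mm high and a hub 83 mm high.
- swing_arm (a joint): Angle of the blue arm (rad): 0 = along the stand's +x (pointing away from the robot), in the middle slot, where it starts (slot play about 0.015); positive = free end swung towards the stand's +y, negative to -y. Slots at -0.768, -0.384, 0, 0.384, 0.768. Turned by about 1 N at the ring; stays where it is left.
- index_pin (a joint): Height of the spring pin (m): 0 = home in a slot, 0.020 = upper stop. The 9 mm pin stands upright on the arm, 150 mm from the pivot axis, and reaches 10 mm into a slot: clear above 0.010. The spring pulls it down, 4 N at home, 8 N at the stop. Let go between slots it rests on the disc at 0.010 and drops in when the arm brings it over a slot.
- pull_ring: Red ring on the pin's top, 56 mm inside, 7 mm wire; moves with pin and arm. Origin: its centre, 108 mm above the bench when home, 24 mm from the pin towards the pivot. Its top leans 50 deg from vertical towards the pivot. -x: square through the hole, towards pivot and robot and 50 deg below level, the way a finger pointing back at the robot goes in; y: level, across; z: from foot to top rim.
- ring_rim: The outer side of the red ring's wire (29 to 35 mm from the ring's centre), the same place and axes as pull_ring. A hooking finger bears only on the inner side; a pinch on the wire touches this.
- amber_bowl: Loose amber glass bowl, 100 mm across the rim and 50 mm high, standing to one side of the stand (the side to swing to). Origin in the centre of its underside.
- white_bowl: Loose white ceramic bowl of the same size, standing to the other side of the stand. Origin in the centre of its underside.
- paint_jar: Loose glass paint jar with black cap and yellow label, 56 mm across and 60 mm high, standing beyond the stand's far edge, left of its middle (+y). Origin in the centre of its underside.
- brush: Loose flat brush lying on the bench beyond the stand's far edge, right of its middle (-y). Origin under its middle, x along its length.
Things that resemble listed ones, but are neither listed nor needed, are in the scene too. Leave any pink or yellow look-alike of the brush alone.

How it is judged:
On the way, in this order (a step that is already met when the one before it is completed fails the run):
1. the pin is lifted clear of its slot while the arm is still at the middle slot (value of joint index_pin above 0.0095 m and value of joint swing_arm between -0.08 and 0.08 rad), for 0.1 s.
2. the arm is at the next slot on the amber bowl's side with the pin home in it (((y of amber_bowl in the frame of index_stand above 0 m and value of joint swing_arm between 0.354 and 0.414 rad) or (y of amber_bowl in the frame of index_stand below 0 m and value of joint swing_arm between -0.414 and -0.354 rad)) and value of joint index_pin below 0.002 m), for 0.2 s.
At the end, for the whole second after the job is handed in: The arm stands in the first slot on the amber bowl's side (within 0.03 rad) and is still, the pin is home (within 2 mm) and everything loose is at rest within 15 mm of where it stood (all of step 2 and velocity of joint swing_arm between -0.05 and 0.05 rad/s and linear speed of each of amber_bowl, white_bowl, paint_jar, brush below 0.02 m/s and distance of each of amber_bowl, white_bowl, paint_jar, brush from where it was at the start of the episode below 0.015 m); the robot touches nothing.
It fails at once if the arm is swung well past the next slot (over 0.60 rad from the middle) (value of joint swing_arm above 0.6 rad or value of joint swing_arm below -0.6 rad).
It fails at once if the arm is swung away from the amber bowl (over 0.2 rad) ((y of amber_bowl in the frame of index_stand above 0 m and value of joint swing_arm below -0.2 rad) or (y of amber_bowl in the frame of index_stand below 0 m and value of joint swing_arm above 0.2 rad)).
It fails at once if the fingers squeeze or wrench the ring (over 30 N) (contact force between the fingers and pull_ring above 30 N).
It fails at once if the ring is pinched: with the pin raised the fingers press on the outside of its wire (over 5 N) (value of joint index_pin above 0.005 m and contact force between the fingers and ring_rim above 5 N).
It fails at once if a bowl, the jar or the brush is pushed, lifted or carried (moved over 15 mm) (distance of any of amber_bowl, white_bowl, paint_jar, brush from where it was at the start of the episode above 0.015 m).
It also fails if it takes over 45 s, if anything falls off the work surface, if the arm or the gripper's body presses on something with over 40 N, if the wrist force passes 120 N, or if a joint passes its speed limit or range.

### The arm

A 7-joint arm with a two-finger parallel gripper is mounted at the origin on the work surface. World frame = base frame: x ahead of the robot, y to its left, z up, the work surface at z = 0. Lengths are in m, angles in rad, forces in N, time in s.
With the tool pointing down it reaches from about 0.425 to 1.025 m from the base axis. Payload 9.4 kg.
Tool frame: the origin (TCP) lies at the centre of the arm's flange, where the gripper is bolted on; the fingertips stand 186 mm ahead of it and the grasp point (between the pads) lies 167 mm ahead of it; z points along the fingers, y is the line along which they close (so a half turn about z gives the same grasp; the last joint's range is limited). The gripper opens to 93 mm and grips with 3 to 60 N. Pads are 15 mm wide; open, the fingers measure 128 mm over their backs; the gripper's body (75 mm by 188 mm) begins 65 mm behind the grasp point.
Start: joints at [-1.333, 0.599, -0.003, 1.599, 0.002, 0.943, -0.08], TCP at [0.224, 0.689, 0.405] pointing down, gripper open.
Joint ranges: [-2.57, 2.57], [-0.35, 1.97], [-1.29, 1.29], [0.11, 2.56], [-1.05, 4.19], [0.11, 1.86], [-2.63, 2.63]. Speed limits (rad/s): [2.22, 2.22, 3.01, 3.01, 3.14, 3.14, 3.14].

### API

Orientations are given as a rotation vector (axis times angle).
In Python, from plant import ctrl gives the robot as it stands. The module is installed in compiled form; this text tells all that it offers.
- The arm moves only by the shell command python3 -m inch 'ROWS' [FORCE]. ROWS is a JSON object of lists of equal length, an entry for each row: "hand": the opening, from 0 (shut) to 1 (fully open); "travel": the shift along the tool's x, y, z normalised to -1 to 1, where 1 is 0.1 m, a list of three; "twist": the turn, a rotation vector about the tool's x, y, z normalised to -1 to 1, where 1 is 60 degrees, a list of three. A call has 1 to 10 rows; each row is the pose to reach, as a shift and turn from the pose commanded when the call began, along the tool's axes at that moment; what a row does not reach only later rows make up. A row lasts 1/8 s, in which the tool goes at most 62.5 mm and 10.7 degrees, less where a joint would pass 70% of its speed; a pose out of reach is approached as far as the arm can. A call with a number of a shift or a turn outside -1 to 1 is refused whole. A call with a gripper value outside its range is refused whole. The fingers move at their own pace and stop on an object; FORCE is the grip in N (left out, the last holds). Time passes only in rows, so rows that repeat a pose let the fingers close. It gives the time, the measured TCP pose, the force, the opening and the grip force at its end, in the units of the state.
- ctrl.sense(): the state, without advancing time (a new reading comes with each control period).
- ctrl.get_image(name): name is "scene" or "top" or "wrist"; returns the picture (400x640x3 uint8, red, green, blue); there is no depth.
- ctrl.camera_model(name): a dict with "K" (3x3 intrinsics, pixels), "xyz" and "attitude" of the camera in the world; the wrist camera has in their place "T_tool_cam" (4x4, takes a point from camera to tool coordinates, whose origin is the TCP and whose axes are the flange's). Camera axes: x right, y down, z forward; pixel columns grow to the right and rows downward; lengths in m; the calibration is good to about 2 mm. The wrist camera is an equidistant fisheye: a pixel r from the principal point sees the ray r / f radians off the axis. A picture is of the moment at which its call begins: read the wrist's pose just before it. camera_model takes no time and is no camera call.
- ctrl.job_done(): hands the job in; it is judged then, once.
The state is a dict: "time": time; "joint_pos": joint angles; "qvel": joint speeds; "effort": joint torques, N m; "position": TCP position; "ee_rot": TCP orientation; "ft_force": force on the tool from outside, world axes, zero at the start; "torque": the same for the moment, N m; "grip_width": finger opening in m; "grip_force": force on a finger pad.
Only numpy, scipy, OpenCV 4.12 (cv2) and the standard library are available. Lean on these libraries where they do the work, as an engineer would, in place of code of your own. Each camera call takes 0.05 s, during which the arm holds its last target. There are 200 camera calls.

## Working session

There is one attempt and no reset: what is moved stays moved. The work goes in short steps, Python scripts to look and compute and a shell command to move; the robot and the scene stay as the last step left them, time stands still between calls to the robot, and variables do not carry over. Pictures are saved under pics/ and viewed, at most 12 in all, crops included, and the job is handed in when it is done.

```bash
mkdir -p pics
python3 - <<'E'
from plant import ctrl
import cv2,numpy as np
s=ctrl.sense(); print(s)
for n in("scene","top"):
    im=ctrl.get_image(n); cv2.imwrite(f"pics/{n}0.png",im[:,:,::-1]); print(n,ctrl.camera_model(n))
print(ctrl.camera_model("wrist"))
E
```

```text
{'time': 0.0, 'joint_pos': array([-1.33271812,  0.60012706, -0.00254333,  1.60011589,  0.00179451,
        0.94290205, -0.07978225]), 'qvel': array([-8.89553708e-06,  1.24649535e-03,  4.94490844e-05,  3.02520156e-04,
       -6.79566894e-04, -1.22137045e-03, -1.96853050e-03]), 'effort': array([-1.17951320e-03, -7.65075517e+01,  1.49711106e+00, -2.52361339e+01,
       -5.23692544e-02,  1.67976989e-02,  1.57881414e-04]), 'position': array([0.22439422, 0.68919271, 0.40386334]), 'ee_rot': array([-4.92283480e-01, -3.10267467e+00,  2.42921342e-03]), 'ft_force': array([-0.07685405,  0.16130787,  0.24896148]), 'torque': array([ 0.02445379, -0.02605278, -0.00214171]), 'grip_force': 0.0, 'grip_width': 0.09307369461997086}
scene {'K': array([[435.64892938,   0.        , 325.94385301],
       [  0.        , 435.64892938, 202.43593367],
       [  0.        ,   0.        ,   1.        ]]), 'xyz': array([ 1.17147632, -0.36190711,  0.95479025]), 'attitude': array([-2.24224565, -1.23086231,  0.4175761 ])}
top {'K': array([[461.06831028,   0.        , 318.02717292],
       [  0.        , 461.06831028, 200.66802735],
       [  0.        ,   0.        ,   1.        ]]), 'xyz': array([ 0.39106523, -0.05151701,  1.29691323]), 'attitude': array([-2.1254746 ,  2.12153366, -0.18596961])}
{'K': array([[309.70691629,   0.        , 321.41997554],
       [  0.        , 309.70691629, 190.86452578],
       [  0.        ,   0.        ,   1.        ]]), 'T_tool_cam': array([[ 5.97431267e-04, -9.54665753e-01, -2.97679261e-01,
         8.26476609e-02],
       [ 9.99999818e-01,  5.96117347e-04,  9.51975672e-05,
        -1.64915993e-03],
       [ 8.65699145e-05, -2.97679264e-01,  9.54665935e-01,
         1.95020117e-02],
       [ 0.00000000e+00,  0.00000000e+00,  0.00000000e+00,
         1.00000000e+00]])}
```

View pics/scene0.png

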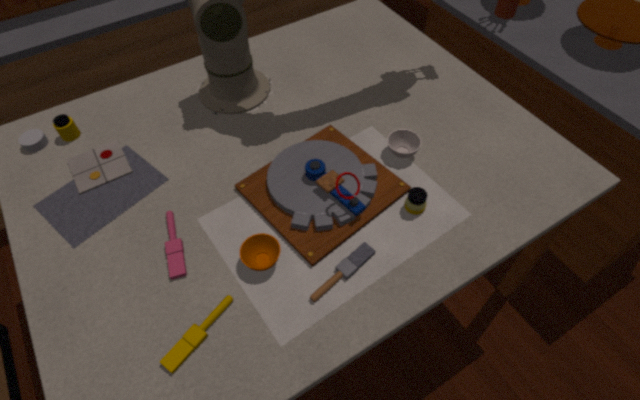

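View pics/top0.png

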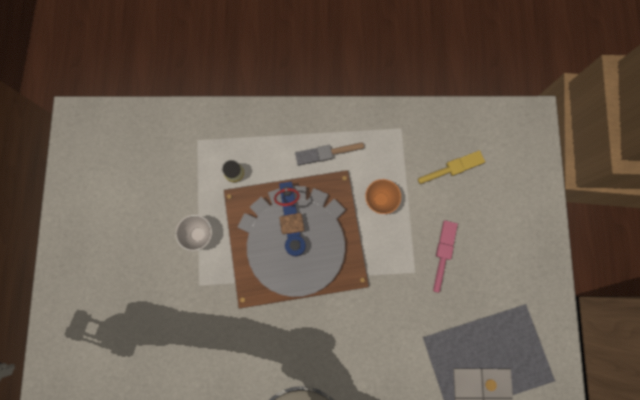

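```bash
cat > h.py <<'E'
import numpy as np,cv2
from plant import ctrl
from scipy.spatial.transform import Rotation as R
def ray(n,uv):
    m=ctrl.camera_model(n); d=np.linalg.inv(m["K"])@[uv[0],uv[1],1]
    return np.array(m["xyz"]),R.from_rotvec(m["attitude"]).as_matrix()@d
def plane(n,uv,z):
    o,d=ray(n,uv); return o+d*(z-o[2])/d[2]
def tri(a,b):
    (o1,d1),(o2,d2)=a,b; A=np.stack([d1,-d2],1); t=np.linalg.lstsq(A,o2-o1,rcond=None)[0]
    p,q=o1+d1*t[0],o2+d2*t[1]; return (p+q)/2,np.linalg.norm(p-q)
def mask(im,h0,h1,s=120,v=50):
    h=cv2.cvtColor(im,cv2.COLOR_RGB2HSV); m=(h[...,1]>=s)&(h[...,2]>=v)
    hh=h[...,0].astype(int); k=(hh>=h0)&(hh<=h1) if h0<=h1 else (hh>=h0)|(hh<=h1)
    return (m&k).astype(np.uint8)
E
python3 - <<'E'
from h import *
for n in("scene","top"):
    im=cv2.imread(f"pics/{n}0.png")[:,:,::-1].copy()
    for nm,a in dict(red=(170,4,150,90),blue=(100,125,120,40),orange=(5,18,150,60)).items():
        c,_,st,ce=cv2.connectedComponentsWithStats(mask(im,*a))
        print(n,nm,[(st[i].tolist(),ce[i].round(1).tolist()) for i in range(1,c) if st[i][4]>25])
# wood foot corner nails (z=18mm) read off the picture
P=[plane("top",p,.018) for p in[(229,196),(345,178),(362,281),(242,300)]]
print(np.round(P,3))
print('ring top', plane("top",(287,197),.108),'amber',plane("top",(383,197),.04))
im=cv2.imread("pics/top0.png")[90:320,170:430]
a=cv2.resize(im,(780,590)[:2],interpolation=cv2.INTER_CUBIC) if 0 else cv2.resize(im,None,fx=2.5,fy=2.5,interpolation=cv2.INTER_CUBIC)
cv2.imwrite("pics/crop_top.png",a)
E
```

```text
scene red [([336, 172, 20, 13, 43], [342.6, 176.0]), ([355, 181, 5, 14, 26], [357.6, 188.5])]
scene blue [([306, 159, 19, 19, 185], [314.9, 167.8]), ([339, 186, 12, 10, 55], [343.9, 190.7]), ([331, 190, 34, 24, 219], [349.2, 203.5])]
scene orange [([578, 0, 62, 42, 2043], [612.5, 17.4]), ([594, 36, 14, 6, 27], [599.4, 39.0]), ([236, 126, 174, 138, 4445], [321.8, 203.3]), ([318, 171, 25, 20, 195], [329.6, 181.3]), ([240, 234, 40, 37, 1159], [259.7, 251.6])]
top red []
top blue []
top orange [([38, 0, 17, 39, 280], [47.1, 14.4]), ([83, 0, 12, 36, 124], [89.5, 18.6]), ([99, 0, 11, 21, 78], [104.9, 8.6]), ([114, 0, 10, 30, 120], [118.7, 12.3]), ([137, 0, 23, 30, 286], [147.1, 11.9]), ([181, 0, 32, 26, 256], [199.3, 10.9]), ([214, 0, 12, 35, 137], [220.1, 14.0]), ([237, 0, 26, 35, 268], [247.6, 13.6]), ([279, 1, 6, 15, 36], [281.4, 8.4]), ([286, 0, 30, 29, 277], [301.2, 10.7]), ([317, 0, 11, 28, 124], [322.3, 11.4]), ([340, 0, 29, 32, 323], [352.7, 12.3]), ([381, 0, 8, 17, 35], [384.0, 8.5]), ([388, 0, 21, 30, 184], [399.1, 12.3]), ([409, 0, 8, 18, 58], [412.2, 7.9]), ([421, 0, 9, 30, 129
[... 220 characters left out ...]
7, 0, 8, 15, 43], [631.0, 5.5]), ([256, 6, 9, 7, 26], [259.8, 9.3]), ([618, 10, 5, 15, 26], [619.9, 16.8]), ([599, 12, 20, 42, 156], [606.6, 35.2]), ([410, 17, 8, 20, 54], [413.4, 25.9]), ([513, 18, 8, 13, 38], [516.4, 23.8]), ([32, 24, 15, 37, 154], [39.7, 40.7]), ([496, 24, 12, 11, 38], [501.6, 28.4]), ([561, 40, 12, 12, 39], [566.3, 45.4]), ([369, 181, 31, 29, 667], [384.2, 195.6]), ([624, 209, 16, 17, 105], [631.7, 216.4]), ([625, 228, 15, 48, 255], [633.5, 251.2]), ([613, 241, 9, 13, 52], [617.4, 247.2])]
[[ 0.639  0.209  0.018]
 [ 0.691 -0.119  0.018]
 [ 0.403 -0.163  0.018]
 [ 0.351  0.163  0.018]]
ring top [0.61865276 0.03813081 0.108     ] amber [ 0.63199271 -0.22307776  0.04      ]
```

View pics/crop_top.png

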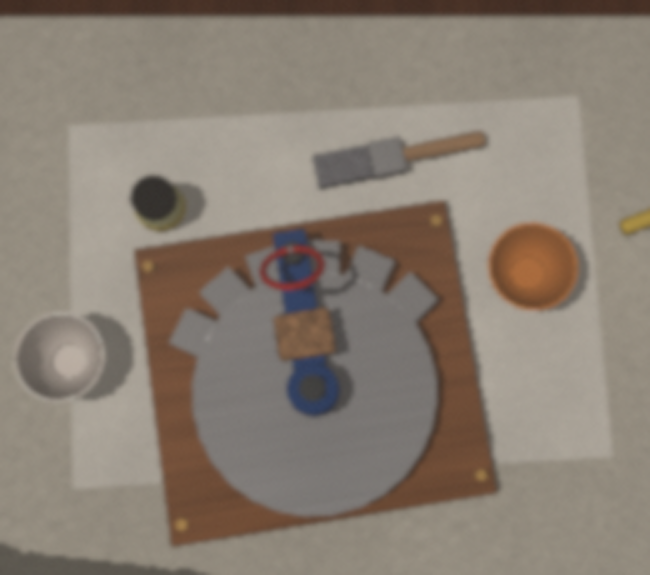

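```bash
cat >> h.py <<'E'
YAW=np.radians(9.1)
def ringrot(sw=0,dip=50,flip=1):
    a=YAW+sw; e=np.radians(dip)
    z=-np.array([np.cos(e)*np.cos(a),np.cos(e)*np.sin(a),np.sin(e)]); y=flip*np.array([-np.sin(a),np.cos(a),0])
    return np.stack([np.cross(y,z),y,z],1)
def goal(pos,Rm,p0=None,R0=None):
    "travel/twist of a target TCP pose from present (or given commanded) pose"
    if p0 is None:
        s=ctrl.sense(); p0=s["position"]; R0=R.from_rotvec(s["ee_rot"]).as_matrix()
    return np.round(R0.T@(pos-p0)/.1,3),np.round(R.from_matrix(R0.T@Rm).as_rotvec()/np.radians(60),3)
E
python3 - <<'E'
from h import *
print('hub',plane("top",(295.2,245.2),.083))
R0=R.from_rotvec(ctrl.sense()["ee_rot"]).as_matrix(); print(R0.round(3))
c=np.array([.618,.038,.108])
for f in(1,-1):
  for dip in(90,50):
    Rm=ringrot(0,dip,f); print(f,dip,goal(c-Rm[:,2]*.164,Rm), (c-Rm[:,2]*.164).round(3))
E
```

```text
hub [0.49435141 0.01654999 0.083     ]
[[-0.951  0.31  -0.   ]
 [ 0.31   0.951 -0.001]
 [-0.    -0.001 -1.   ]]
1 90 (array([-5.759, -4.972,  1.327]), array([-0.001, -0.   , -0.452])) [0.618 0.038 0.272]
1 50 (array([-6.697, -4.491,  1.71 ]), array([ 0.157,  0.654, -0.434])) [0.722 0.055 0.234]
-1 90 (array([-5.759, -4.972,  1.327]), array([-0.000e+00,  2.000e-03,  2.548e+00])) [0.618 0.038 0.272]
-1 50 (array([-6.697, -4.491,  1.71 ]), array([ 0.878, -0.21 ,  2.412])) [0.722 0.055 0.234]
```

```bash
python3 -m inch '{"hand":[0,0,0],"travel":[[-0.5,-0.29,0],[-1,-0.58,0],[-1,-0.58,0]],"twist":[[0,0,0],[0,0,0],[0,0,0]]}' 20
python3 -m inch '{"hand":[0,0,0],"travel":[[-0.5,-0.29,0],[-1,-0.58,0],[-1,-0.58,0]],"twist":[[0,0,0],[0,0,0],[0,0,0]]}'
python3 -m inch '{"hand":[0,0,0],"travel":[[-0.5,-0.29,0],[-1,-0.58,0],[-1,-0.58,0]],"twist":[[0,0,0],[0,0,0],[0,0,0]]}'
```

```text
time: 0.48
position: [0.3061, 0.5994, 0.4047]
ee_rot: [0.503, 3.099, -0.003]
ft_force: [-0.3, 0.6, 0.4]
grip_width: 0.0681
grip_force: 0.0
time: 0.85
position: [0.3822, 0.5139, 0.4047]
ee_rot: [0.502, 3.099, -0.003]
ft_force: [0.4, 1.0, -0.0]
grip_width: 0.0373
grip_force: 0.0
time: 1.23
position: [0.4586, 0.4283, 0.4046]
ee_rot: [0.501, 3.1, -0.002]
ft_force: [-0.2, 0.3, 0.2]
grip_width: 0.0077
grip_force: 0.0
```

```bash
python3 -m inch '{"hand":[0,0,0],"travel":[[-0.5,-0.29,0],[-1,-0.58,0],[-1,-0.58,0]],"twist":[[0,0,0],[0,0,0],[0,0,0]]}'
python3 -m inch '{"hand":[0,0,0],"travel":[[-0.5,-0.29,0],[-1,-0.58,0],[-1,-0.58,0]],"twist":[[0,0,0],[0,0,0],[0,0,0]]}'
python3 -m inch '{"hand":[0,0,0],"travel":[[-0.5,-0.29,0],[-1,-0.58,0],[-1,-0.58,0]],"twist":[[0,0,0],[0,0,0],[0,0,0]]}'
python3 -m inch '{"hand":[0,0,0],"travel":[[-0.5,-0.29,0],[-1,-0.58,0],[-1,-0.58,0]],"twist":[[0,0,0],[0,0,0],[0,0,0]]}'
python3 - <<'E'
from h import *
c=np.array([.618,.038,.108]); Rm=ringrot()
print(goal(c-Rm[:,2]*.30,Rm), ctrl.sense())
E
```

```text
time: 1.6
position: [0.5352, 0.3426, 0.4045]
ee_rot: [0.5, 3.1, -0.002]
ft_force: [0.5, 0.8, 0.8]
grip_width: 0.0006
grip_force: 0.0
time: 1.98
position: [0.6121, 0.2569, 0.4044]
ee_rot: [0.499, 3.101, -0.001]
ft_force: [-0.9, 0.8, 0.5]
grip_width: 0.0004
grip_force: 0.0
time: 2.35
position: [0.6889, 0.1711, 0.4042]
ee_rot: [0.498, 3.101, -0.002]
ft_force: [-0.4, 0.0, 0.5]
grip_width: 0.0007
grip_force: 0.0
time: 2.72
position: [0.7657, 0.0853, 0.4039]
ee_rot: [0.497, 3.102, -0.002]
ft_force: [1.0, 0.6, -0.6]
grip_width: 0.0006
grip_force: 0.0
(array([-0.458, -0.025,  0.661]), array([ 0.158,  0.654, -0.437])) {'time': 2.725, 'joint_pos': array([-0.19410501,  0.65820606,  0.01627671,  1.48224942, -0.01051535,
        1.00126258,  1.07728446]), 'qvel': array([-0.04778169, -0.02253838, -0.05744575,  0.0506745 , -0.02264005,
       -0.0070925 , -0.02618862]), 'effort': array([ 1.79584097e+00, -8.09975410e+01,  2.89643839e+00, -2.76763809e+01,
        1.72186168e-01,  7.68539845e-02,  4.82638367e-01]), 'position': array([0.76567153, 0.08530616, 0.40391742]), 'ee_rot': array([ 4.97287691e-01,  3.10164689e+00, -1.64866508e-03]), 'ft_force': array([ 1.03146633,  0.64920869, -0.56710469]), 'torque': array([0.0530239 , 0.01105469, 0.00393561]), 'grip_force': 0.0, 'grip_width': 0.000634191366393296}
```

```bash
python3 -m inch '{"hand":[0,0,0,0,0,0,0,0],"travel":[[-0.09,0,0.1],[-0.18,-0.01,0.2],[-0.27,-0.01,0.35],[-0.37,-0.02,0.5],[-0.46,-0.025,0.66],[-0.46,-0.025,0.66],[-0.46,-0.025,0.66],[-0.46,-0.025,0.66]],"twist":[[0.03,0.13,-0.09],[0.06,0.26,-0.17],[0.09,0.39,-0.26],[0.126,0.523,-0.35],[0.158,0.654,-0.437],[0.158,0.654,-0.437],[0.158,0.654,-0.437],[0.158,0.654,-0.437]]}'
python3 - <<'E'
from h import *
c=np.array([.618,.038,.108]); Rm=ringrot()
print(goal(c-Rm[:,2]*.30,Rm), ctrl.sense()["joint_pos"])
for n in("wrist","scene","top"): cv2.imwrite(f"pics/{n}1.png",ctrl.get_image(n)[:,:,::-1])
s=cv2.imread("pics/scene1.png")[90:290,200:460]; cv2.imwrite("pics/s1c.png",cv2.resize(s,None,fx=3,fy=3,interpolation=cv2.INTER_CUBIC))
E
```

```text
time: 3.72
position: [0.807, 0.071, 0.3407]
ee_rot: [0.198, -2.441, 0.071]
ft_force: [0.3, 0.1, 0.2]
grip_width: 0.0005
grip_force: 0.0
(array([-0.026, -0.027,  0.016]), array([-0.001,  0.004,  0.003])) [-0.11457934  0.93036981 -0.09828922  1.13815534  0.05380809  1.77042412
  1.52267704]
```

View pics/wrist1.png

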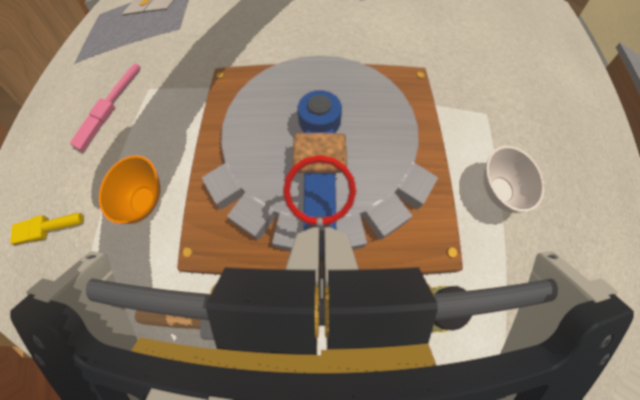

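```bash
cat >> h.py <<'E'
def wring(fn="pics/w.png",take=True):
    s=ctrl.sense()
    if take: cv2.imwrite(fn,ctrl.get_image("wrist")[:,:,::-1])
    im=cv2.imread(fn)[:,:,::-1].copy(); m=mask(im,172,4,150,70)
    n,l,st,ce=cv2.connectedComponentsWithStats(m)
    i=1+np.argmax(st[1:,4]); e=cv2.fitEllipse(cv2.convexHull(np.argwhere(l==i)[:,::-1].astype(np.int32)))
    cm=ctrl.camera_model("wrist"); K=cm["K"]; T=cm["T_tool_cam"]; v=np.array(e[0])-[K[0,2],K[1,2]]; r=np.hypot(*v); th=r/K[0,0]
    d=np.r_[v/r*np.sin(th),np.cos(th)]; R0=R.from_rotvec(s["ee_rot"]).as_matrix(); d=R0@T[:3,:3]@d; o=s["position"]+R0@T[:3,3]
    return e,st[i].tolist(),o,d
E
python3 - <<'E'
from h import *
e,st,o,d=wring("pics/wrist1.png",False); print(e,st)
p=o+d*(.108-o[2])/d[2]; print(p, np.linalg.norm(p-o), 'width->dist',.063/(max(e[1])/309.7))
E
```

```text
((319.22064208984375, 189.8433837890625), (68.75385284423828, 71.02982330322266), 92.0697250366211) [284, 156, 72, 69, 1127]
[0.6198389  0.03571645 0.108     ] 0.2936984934826858 width->dist 0.27468884325824827
```

Run:
```python
from h import *
c=np.array([.6187,.0370,.108]); Rm=ringrot()
for d in(.20,.164): print(d,goal(c-Rm[:,2]*d,Rm))
```

```text
0.2 (array([-0.025, -0.028,  1.009]), array([-0.001,  0.002,  0.003]))
0.164 (array([-0.024, -0.027,  1.369]), array([-0.001,  0.002,  0.003]))
```

```bash
python3 -m inch '{"hand":[0,0,0,0,0,0],"travel":[[-0.02,-0.03,0.3],[-0.025,-0.03,0.6],[-0.025,-0.03,0.8],[-0.025,-0.03,0.97],[-0.025,-0.03,0.97],[-0.025,-0.03,0.97]],"twist":[[0,0,0],[0,0,0],[0,0,0],[0,0,0],[0,0,0],[0,0,0]]}'
python3 - <<'E'
from h import *
e,st,o,d=wring("pics/w2.png"); print(e,st); p=o+d*(.108-o[2])/d[2]; print(p,np.linalg.norm(p-o))
c=np.array([.6187,.0370,.108]); Rm=ringrot(); print(goal(c-Rm[:,2]*.164,Rm),ctrl.sense()["joint_pos"])
E
```

```text
time: 4.62
position: [0.7487, 0.0573, 0.2639]
ee_rot: [0.198, -2.438, 0.071]
ft_force: [0.0, -0.3, -0.6]
grip_width: 0.0001
grip_force: 0.0
((324.4116516113281, 227.7955322265625), (95.24080657958984, 104.39744567871094), 91.0975341796875) [272, 180, 105, 85, 1878]
[0.6186077  0.03635634 0.108     ] 0.20211625872701844
(array([0.008, 0.005, 0.4  ]), array([-0.001,  0.002,  0.003])) [-0.09760934  0.92412504 -0.10840928  1.36712405  0.06485827  1.55130874
  1.51368731]
```

View pics/w2.png

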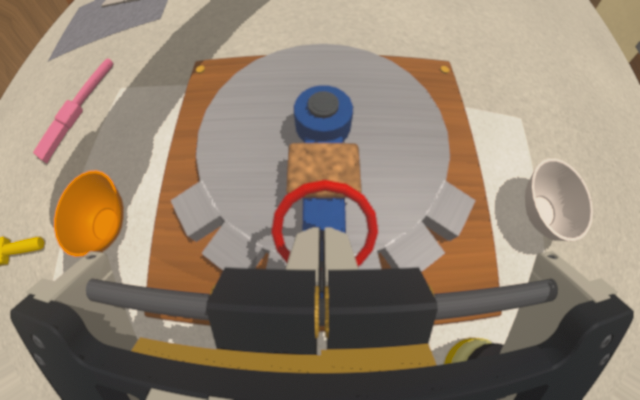

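```bash
python3 -m inch '{"hand":[0,0,0,0,0],"travel":[[0,-0.01,0.15],[0,-0.01,0.3],[0,-0.01,0.4],[0,-0.01,0.4],[0,-0.01,0.4]],"twist":[[0,0,0],[0,0,0],[0,0,0],[0,0,0],[0,0,0]]}'
python3 -m inch '{"hand":[0,0,0,0],"travel":[[0.04,0,0],[0.08,0,0],[0.1,0,0],[0.1,0,0]],"twist":[[0,0,0],[0,0,0],[0,0,0],[0,0,0]]}'
python3 - <<'E'
from h import *
cv2.imwrite("pics/w3.png",ctrl.get_image("wrist")[100:300,220:420,::-1]); print(ctrl.sense()["ft_force"])
E
```

```text
time: 5.3
position: [0.7232, 0.0523, 0.2324]
ee_rot: [0.199, -2.437, 0.071]
ft_force: [0.0, 0.8, 0.1]
grip_width: 0.0006
grip_force: 0.0
time: 5.8
position: [0.7154, 0.051, 0.2389]
ee_rot: [0.198, -2.437, 0.071]
ft_force: [-0.7, 0.4, 0.6]
grip_width: 0.0005
grip_force: 0.0
[ 0.69889267  0.4791661  -0.38171282]
```

View pics/w3.png

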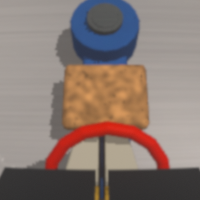

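```bash
for i in 1; do
python3 -m inch '{"hand":[0,0,0],"travel":[[0.02,0,-0.02],[0.026,0,-0.031],[0.026,0,-0.031]],"twist":[[0,0,0],[0,0,0],[0,0,0]]}'
python3 -m inch '{"hand":[0,0,0],"travel":[[0.015,0,-0.02],[0.026,0,-0.031],[0.026,0,-0.031]],"twist":[[0,0,0],[0,0,0],[0,0,0]]}'; done
```

```text
time: 6.22
position: [0.7156, 0.0512, 0.2426]
ee_rot: [0.199, -2.437, 0.071]
ft_force: [0.9, 0.8, -3.3]
grip_width: 0.0002
grip_force: 1.3
time: 6.6
position: [0.7156, 0.051, 0.2468]
ee_rot: [0.199, -2.437, 0.071]
ft_force: [2.3, 1.1, -4.6]
grip_width: 0.0003
grip_force: 2.3
```

```bash
python3 -m inch '{"hand":[0,0,0],"travel":[[0.015,0,-0.02],[0.032,0,-0.038],[0.032,0,-0.038]],"twist":[[0,0,0],[0,0,0],[0,0,0]]}'
python3 -m inch '{"hand":[0,0,0,0],"travel":[[0.015,0,-0.02],[0.032,0,-0.038],[0.032,0,-0.038],[0.032,0,-0.038]],"twist":[[0,0,0],[0,0,0],[0,0,0],[0,0,0]]}'
python3 - <<'E'
from h import *
cv2.imwrite("pics/w4.png",ctrl.get_image("wrist")[100:300,220:420,::-1]); s=ctrl.sense(); print(s["ft_force"],s["position"])
# swing: pose after yaw a about pivot
pv=np.array([.494,.017,0]); R0=R.from_rotvec(s["ee_rot"]).as_matrix()
for a in(-.10,-.2,-.30,-.384):
    Z=R.from_rotvec([0,0,a]).as_matrix(); print(a,*goal(pv+Z@(s["position"]-pv),Z@R0))
E
```

```text
time: 6.98
position: [0.7155, 0.0509, 0.2519]
ee_rot: [0.198, -2.437, 0.071]
ft_force: [2.7, 1.1, -5.6]
grip_width: -0.0001
grip_force: 2.7
time: 7.48
position: [0.7154, 0.051, 0.2566]
ee_rot: [0.198, -2.437, 0.071]
ft_force: [3.8, 0.4, -7.4]
grip_width: 0.0003
grip_force: 3.2
[ 4.34812275  1.12326887 -6.32669777] [0.71545233 0.0509734  0.25662866]
-0.1 [ 0.01  -0.224  0.008] [-0.061 -0.     0.073]
-0.2 [ 0.038 -0.445  0.031] [-0.123 -0.     0.146]
-0.3 [ 0.082 -0.661  0.068] [-0.184 -0.     0.22 ]
-0.384 [ 0.132 -0.838  0.11 ] [-0.236 -0.     0.281]
```

View pics/w4.png

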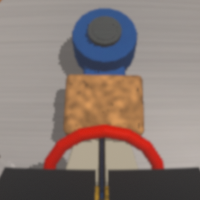

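```bash
python3 -m inch '{"hand":[0,0,0,0,0,0,0,0,0,0],"travel":[[0.002,-0.08,0.001],[0.006,-0.16,0.005],[0.014,-0.26,0.011],[0.025,-0.36,0.02],[0.038,-0.445,0.031],[0.055,-0.54,0.045],[0.075,-0.63,0.062],[0.1,-0.73,0.083],[0.121,-0.8,0.1],[0.125,-0.816,0.104]],"twist":[[-0.02,0,0.025],[-0.043,0,0.05],[-0.07,0,0.085],[-0.1,0,0.12],[-0.123,0,0.146],[-0.15,0,0.18],[-0.175,0,0.21],[-0.204,0,0.243],[-0.225,0,0.268],[-0.23,0,0.274]]}'
python3 -m inch '{"hand":[0],"travel":[[0,0,0]],"twist":[[0,0,0]]}'
python3 - <<'E'
from h import *
s=ctrl.sense(); print(s["ft_force"],s["position"],np.linalg.norm(s["position"][:2]-[.494,.017]),R.from_rotvec(s["ee_rot"]).as_matrix().round(3))
z=R.from_rotvec(s["ee_rot"]).as_matrix()[:,2]; print('tool yaw-stand',np.arctan2(-z[1],-z[0])-YAW, 'pos bearing', np.arctan2(s["position"][1]-.017,s["position"][0]-.494)-YAW)
w=ctrl.get_image("wrist"); t=ctrl.get_image("top"); cv2.imwrite("pics/w5.png",w[:,:,::-1]); cv2.imwrite("pics/t5.png",t[:,:,::-1])
E
```

```text
time: 8.78
position: [0.7123, -0.0333, 0.2567]
ee_rot: [-0.261, -2.431, -0.095]
ft_force: [2.1, -1.6, -6.4]
grip_width: 0.0004
grip_force: 3.2
time: 8.9
position: [0.7125, -0.0326, 0.2567]
ee_rot: [-0.259, -2.432, -0.095]
ft_force: [2.4, -1.2, -7.6]
grip_width: 0.0002
grip_force: 3.2
[ 2.41389281 -1.2158058  -7.64990268] [ 0.71245255 -0.03261246  0.25666961] 0.22401543104142033 [[-0.749  0.211 -0.629]
 [ 0.161  0.978  0.136]
 [ 0.643  0.    -0.766]]
tool yaw-stand -0.3715139220719651 pos bearing -0.3821455322027867
```

View pics/w5.png

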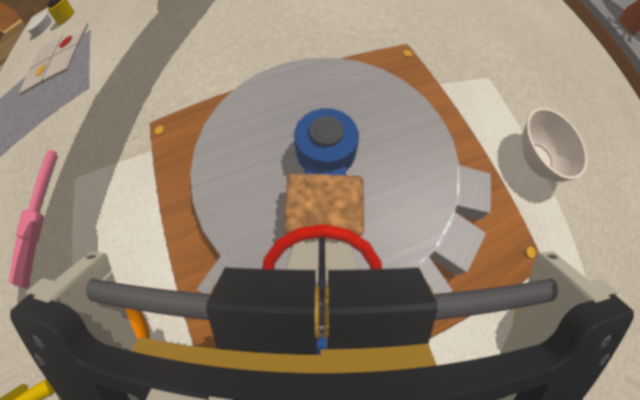

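```bash
cat >> h.py <<'E'
def wpl(uv,z,s):
    cm=ctrl.camera_model("wrist"); K=cm["K"]; T=cm["T_tool_cam"]; v=np.array(uv)-[K[0,2],K[1,2]]; r=np.hypot(*v); th=r/K[0,0]
    d=np.r_[v/r*np.sin(th),np.cos(th)]; R0=R.from_rotvec(s["ee_rot"]).as_matrix(); d=R0@T[:3,:3]@d; o=s["position"]+R0@T[:3,3]
    return o+d*(z-o[2])/d[2]
E
python3 - <<'E'
from h import *
s=ctrl.sense()
im=cv2.imread("pics/w5.png")[:,:,::-1].copy()
e=cv2.fitEllipse(cv2.convexHull(np.argwhere(mask(im[:265],172,4,150,70))[:,::-1].astype(np.int32))); print(e)
m=mask(im[170:240,270:380],8,20,80,60); q=cv2.minAreaRect(np.argwhere(m)[:,::-1].astype(np.int32)); print(q)
h=wpl((326,130),.083,s); pv=np.array([.494,.017])
for nm,p in dict(cork=wpl((325,204),.072,s),ringtop=wpl((321.5,232),.108+.0145+.02,s),hub=h).items(): print(nm,p.round(4),'b from pv',np.arctan2(*(p[:2]-pv)[::-1])-YAW,'from hub',np.arctan2(*(p[:2]-h[:2])[::-1])-YAW)
E
```

```text
((225.46337890625, 173.5204315185547), (101.7373275756836, 420.1557922363281), 128.81324768066406)
((53.8865966796875, 36.994842529296875), (80.23533630371094, 65.11458587646484), 2.6025619506835938)
cork [0.5577 0.0023 0.072 ] b from pv -0.38518428024327644 from hub -0.38647023053031226
ringtop [ 0.5974 -0.009   0.1425] b from pv -0.4051573074312913 from hub -0.40685355411030827
hub [0.4987 0.016  0.083 ] b from pv -0.3688060567372965 from hub -0.158824961931484
```

```bash
python3 -m inch '{"hand":[0,0,0],"travel":[[-0.02,0,0.02],[-0.026,0,0.031],[-0.026,0,0.031]],"twist":[[0,0,0],[0,0,0],[0,0,0]]}'
python3 -m inch '{"hand":[0,0,0],"travel":[[-0.015,0,0.02],[-0.026,0,0.031],[-0.026,0,0.031]],"twist":[[0,0,0],[0,0,0],[0,0,0]]}'
```

```text
time: 9.38
position: [0.7126, -0.032, 0.2525]
ee_rot: [-0.259, -2.432, -0.096]
ft_force: [2.9, -2.3, -6.9]
grip_width: 0.0007
grip_force: 3.3
time: 9.75
position: [0.7126, -0.0321, 0.2484]
ee_rot: [-0.259, -2.432, -0.096]
ft_force: [2.6, -0.2, -5.2]
grip_width: 0.0004
grip_force: 3.3
```

```bash
python3 -m inch '{"hand":[0,0,0],"travel":[[-0.015,0,0.02],[-0.026,0,0.031],[-0.026,0,0.031]],"twist":[[0,0,0],[0,0,0],[0,0,0]]}'
python3 -m inch '{"hand":[0,0,0],"travel":[[-0.015,0,0.02],[-0.026,0,0.031],[-0.026,0,0.031]],"twist":[[0,0,0],[0,0,0],[0,0,0]]}'
python3 -m inch '{"hand":[0,0,0,0],"travel":[[-0.03,0,0],[-0.06,0,0],[-0.06,0,0],[-0.06,0,0]],"twist":[[0,0,0],[0,0,0],[0,0,0],[0,0,0]]}'
python3 - <<'E'
from h import *
cv2.imwrite("pics/w6.png",ctrl.get_image("wrist")[:,:,::-1])
E
```

```text
time: 10.12
position: [0.7125, -0.0321, 0.2447]
ee_rot: [-0.259, -2.431, -0.096]
ft_force: [2.8, -0.9, -1.7]
grip_width: 0.0004
grip_force: 2.3
time: 10.5
position: [0.7122, -0.032, 0.2402]
ee_rot: [-0.259, -2.43, -0.096]
ft_force: [-0.1, -0.5, -0.1]
grip_width: 0.0002
grip_force: 0.0
time: 11.0
position: [0.717, -0.0332, 0.2365]
ee_rot: [-0.259, -2.432, -0.096]
ft_force: [1.0, -0.7, 0.9]
grip_width: 0.0004
grip_force: 0.0
```

View pics/w6.png

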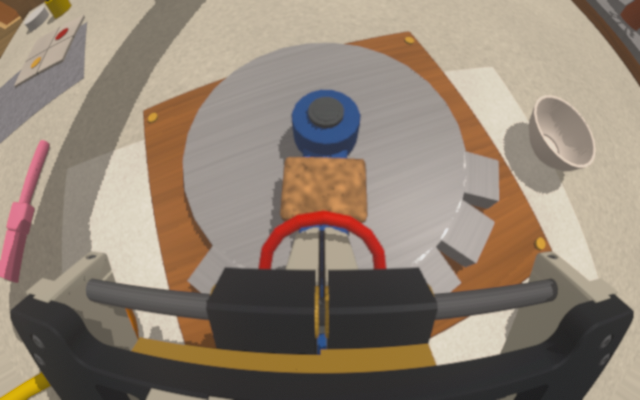

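```bash
python3 -m inch '{"hand":[0,0,0,0,0,0],"travel":[[0,0,-0.15],[0,0,-0.3],[0,0,-0.6],[0,0,-0.97],[0,0,-0.97],[0,0,-0.97]],"twist":[[0,0,0],[0,0,0],[0,0,0],[0,0,0],[0,0,0],[0,0,0]]}'
python3 -m inch '{"hand":[0,0,0,0],"travel":[[0,0,-0.2],[0,0,-0.4],[0,0,-0.4],[0,0,-0.4]],"twist":[[0,0,0],[0,0,0],[0,0,0],[0,0,0]]}'
python3 - <<'E'
from h import *
e,st,o,d=wring("pics/w7.png"); print(e,st); pv=np.array([.494,.017])
for z in(.108,.118):
    p=o+d*(z-o[2])/d[2]; print(z,p,'r',np.hypot(*(p[:2]-pv)),'ang',np.arctan2(*(p[:2]-pv)[::-1])-YAW)
cv2.imwrite("pics/s7.png",cv2.resize(ctrl.get_image("scene")[90:290,200:460,::-1],None,fx=3,fy=3,interpolation=cv2.INTER_CUBIC))
E
```

```text
time: 11.8
position: [0.7778, -0.0463, 0.3108]
ee_rot: [-0.259, -2.432, -0.096]
ft_force: [-0.8, 0.3, -1.3]
grip_width: 0.0002
grip_force: 0.0
time: 12.3
position: [0.8024, -0.0516, 0.3403]
ee_rot: [-0.258, -2.43, -0.095]
ft_force: [-0.6, -1.3, -0.1]
grip_width: 0.0005
grip_force: 0.0
((321.688720703125, 192.46836853027344), (68.47321319580078, 70.8739242553711), 94.02667999267578) [287, 159, 71, 68, 1101]
0.108 [ 0.617839   -0.01322007  0.108     ] r 0.1274729386986399 ang -0.39817420957370775
0.118 [ 0.62188725 -0.01410686  0.118     ] r 0.13161605153259792 ang -0.39742802806841826
```

View pics/w7.png

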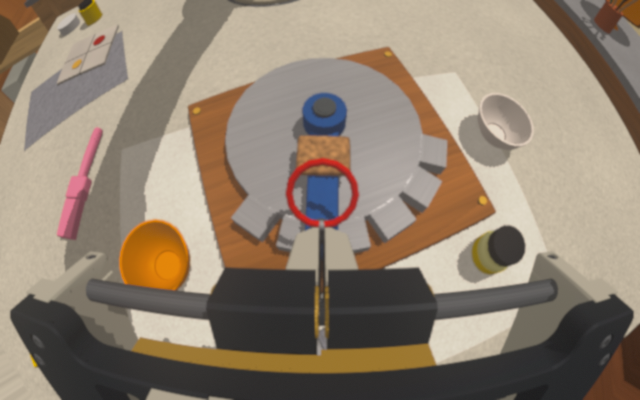

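View pics/s7.png

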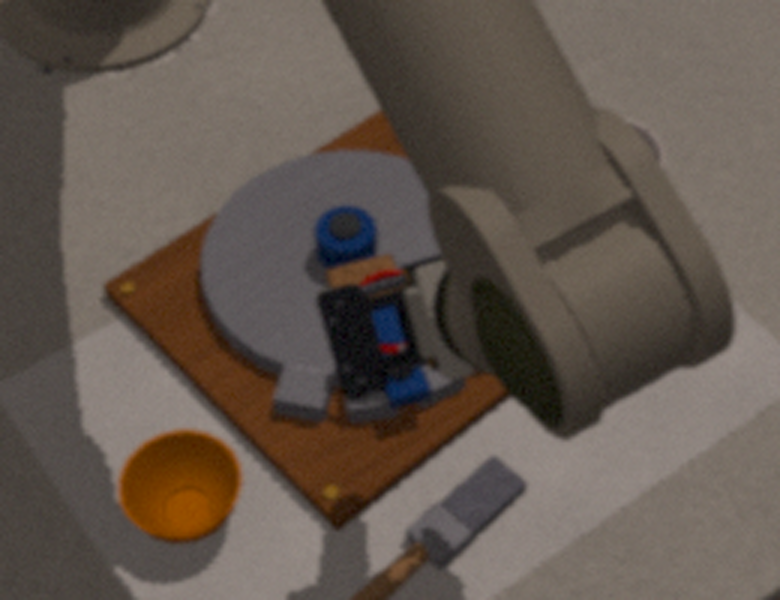

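```bash
python3 -c "
from plant import ctrl; print(ctrl.job_done())"
```

```text
the job is handed in; nothing more can be done
None
```

The blue arm is one slot over towards the amber bowl, at about −0.387 rad measured from the wrist camera (target −0.384), and the ring is back at its home height, so the pin has dropped in; the fingers are clear of everything, the bowls, jar and brush were never touched, and the job was handed in at about 12.4 s, though the hand-in returned no verdict.

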